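Lock the child-proof cap of the medicine tin and slide the tin to the back of the shelf

TASK

The cap is only sitting loose on the medicine tin. Push the cap down against its spring and, keeping it down, twist it clockwise (seen from above) until it has caught and springs back up locked, with its grip bar in line with the two dark marks on the tin's shoulder. Then slide the tin, standing on the shelf, back until it touches the wooden rail along the far edge of the shelf, without tipping or lifting it and without disturbing the other things, and leave it there.

Things in the scene. Friction and masses are not known exactly. Their poses are not given: they have to be found in the camera images.
- tin: Squat round aluminium medicine tin, loose on the shelf on a rubber foot, about 0.4 kg: 90 mm across, 50 mm tall to its flat shoulder. Origin: centre of its underside, z up; its x axis runs through two small dark marks on opposite sides of the shoulder, 42 mm from the axis. A neck 60 mm across, hidden by the cap, has an outer lug under each mark and a sprung plate on top.
- cap_top (a point): White plastic child-proof cap, 80 mm across, ribbed skirt, two tabs inside. This point: centre of its flat top, 23 mm above the skirt's lower edge; x along the grip bar. At the start it sits loose, its top 84.3 mm above the tin's underside and its bar 55 to 78 degrees anticlockwise (from above) of the line of the tin's marks. Unpressed, it only turns until the tabs bump against the lugs.
- cap_bar (a point): Centre of the cap's grip bar: a straight upright wall across the middle of the cap's top, 62 mm long (along x), 12 mm wide, 19 mm tall, from the cap's flat top up; this point is half-way up it, 9.5 mm above the flat top. The top is free and flat for 34 mm either side of the bar. A small dark mark lies beyond each end of the bar, and the bar looks the same after half a turn.
- liner (a joint): How far the sprung plate under the cap is pressed, m: 1.5 N per mm; 0.0004 with the cap loose on it; the tabs pass surely under the lugs above 0.007 (cap 6.6 mm below its loose height); hard stop 0.0095 (9 mm, 14 N). Turned clockwise to the marks (either way round; play 5 degrees, then a firm stop) and let go, the cap rises into notches, locked: 0.0026, cap top 82 mm above the tin's underside.
- rail_face (a point): Bare wooden rail, 22 mm thick, 45 mm tall, 1.3 m long, screwed down along the far edge of the shelf, roughly crosswise to the robot (up to 4 degrees askew). This point: middle of its near face, half-way up; x points away from the robot, square to the face; y along the rail. A tin touching the rail has its axis 45 mm in front of the face.
- torch: Bystander: red plastic torch with a black rubber button, lying, 168 mm long and 52 mm across, along its x axis. Origin: on the shelf below its middle.
- padlock: Bystander: steel padlock lying flat, 64 mm wide, 93 mm long with its shackle (towards its +x), 24 mm thick. Origin: on the shelf below the lock body's centre.
- shoehorn: Bystander: green plastic shoe horn, 192 mm long, 44 mm wide at the blade, up to 20 mm high, lying along its x axis. Origin: on the shelf below its middle.
- hairclip: Bystander: clear plastic claw hair clip, 86 mm long (along x), 45 mm wide, 45 mm tall. Origin: on the shelf below its middle.
Things that resemble listed ones, but are neither listed nor needed, are in the scene too. Several things look just like the tin: the one meant starts nearest to the robot's base.

How it is judged:
On the way, in this order (a step that is already met when the one before it is completed fails the run):
1. the cap is pressed, twisted clockwise and sprung back up locked, while the tin still stands away from the rail (angle between the x axis of cap_top and the x axis of tin, either way round below 0.18 rad and z of cap_top in the frame of tin between 0.0803 and 0.0832 m and angle between the z axis of cap_top and the z axis of tin, either way round below 0.06 rad), for 0.3 s.
2. the locked tin has been slid back against the rail (all of step 1 and x of tin in the frame of rail_face above -0.051 m), for 0.2 s.
At the end, for the whole second after the job is handed in: The cap is locked: bar within 10 degrees of the line of the tin's two marks, cap sprung up (top 80.3 to 83.2 mm above the tin's underside) and level; the tin stands upright on the shelf, at rest, with no more than 6 mm between its wall and the rail's near face (all of step 2 and angle between tin's own z axis and vertical below 0.06 rad and height (world z) of tin below 0.006 m and linear speed of tin below 0.01 m/s); the robot touches nothing.
It fails at once if the tin is tipped by more than 17 degrees (angle between tin's own z axis and vertical above 0.3 rad).
It fails at once if the tin is lifted more than 15 mm off the shelf (height (world z) of tin above 0.015 m).
It fails at once if the torch, padlock, shoe horn or hair clip is moved by more than 20 mm (distance of any of torch, padlock, shoehorn, hairclip from where it was at the start of the episode above 0.02 m).
It also fails if it takes over 58 s, if anything falls off the work surface, if the arm or the gripper's body presses on something with over 40 N, if the wrist force passes 120 N, or if a joint passes its speed limit or range.

ROBOT

A 6-joint arm with a two-finger parallel gripper is mounted at the origin on the work surface. World frame = base frame: x ahead of the robot, y to its left, z up, the work surface at z = 0. Lengths are in m, angles in rad, forces in N, time in s.
With the tool pointing down it reaches from about 0.35 to 0.925 m from the base axis. Payload 6.4 kg.
Tool frame: the origin (TCP) lies midway between the tips of the shut fingers; the grasp point (between the pads) lies 19 mm behind it; z points along the fingers, y is the direction in which the jaws open and shut (so a half turn about z gives the same grasp; the last joint's range is limited). The gripper opens to 94 mm and grips with 3 to 60 N. Pads are 16 mm wide; open, the fingers measure 119 mm over their backs; the gripper's body (75 mm by 177 mm) begins 78 mm behind the grasp point.
Start: joints at [1.165, 0.245, 1.558, -0, 1.339, -0.174], TCP at [0.149, 0.633, 0.205] pointing down, gripper open.
Joint ranges: [-3.13, 3.13], [-1.02, 2.26], [0.13, 2.54], [-0.95, 4.09], [0.21, 2.88], [-2.74, 2.74]. Speed limits (rad/s): [2.57, 2.57, 3.14, 3.14, 3.14, 3.14].

INTERFACE

Orientations are given as a unit quaternion [x, y, z, w].
In Python, from station import get_state, camera, hand_in, silhouettes gives the robot as it stands.
- The arm moves only by the tool arm_command, never from a script. Its argument "series" is a list of rows, each a list of 5 numbers: the shift along the world's x, y, z in m, then the turn about the world's z in degrees, then the opening, from -1 (shut) to 1 (fully open), so that 0 is half open. A call has exactly 5 rows; each row shifts and turns the commanded pose from where the row before left it; what a row does not reach is not made up. A row lasts 1/10 s, in which the tool goes at most 50 mm and 8.59 degrees, less where a joint would pass 70% of its speed; a pose out of reach is approached as far as the arm can. A call with a gripper value outside its range is refused whole. The fingers move at their own pace and stop on an object; the grip force is fixed at half the most. Time passes only in rows, so rows that do not move let the fingers close, or fill a call up. It gives the time, the measured TCP pose, the force and the opening at its end, in the units of the state.
- get_state(): the state, without advancing time (a new reading comes with each control period).
- camera(name): name is "side" or "top"; returns a dict with "img" (420x560x3 uint8, red, green, blue), "camera_matrix" (3x3 intrinsics, pixels), "xyz" and "attitude" of the camera in the world. Camera axes: x right, y up, looking along -z (the intrinsics and any distortion apply to the point x, -y, -z); pixel columns grow to the right and rows downward; lengths in m; the calibration is good to about 2 mm. A picture is of the moment at which its call begins. There is no depth.
- hand_in(): hands the job in, once; it reports no verdict.
Trained networks look in the newest picture that a camera, given by its name, has taken for a name from the list of things; names that differ only in an ending like _2 or _b are one class to them, and where a whole thing is asked for, a point or a joint stands for the part that bears it (a point fixed in the world has none). Each returns a list of dicts, best first, with "p" (0 to 1); they miss things now and then, are a little off and sometimes report something else, mostly with a low value. They report only what shows in the picture. A call takes as long as a camera call. They do not tell look-alikes from the thing itself.
- silhouettes(camera, query): "pixels" (420x560 bool, what is visible of it) and "box" ([left, top, right, bottom] in pixels, round what is visible of it).
The state is a dict: "clock": time; "joint_pos": joint angles; "joint_vel": joint speeds; "tau": joint torques, N m; "tcp_pos": TCP position; "tcp_rot": TCP orientation; "contact_force": force on the tool from outside, world axes, zero at the start; "wrist_torque": the same for the moment, N m; "gripper_width": finger opening in m.
Only numpy, scipy, OpenCV 4.12 (cv2) and the standard library are available. Lean on these libraries where they do the work, as an engineer would, in place of code of your own. Each camera call takes 0.05 s, during which the arm holds its last target. There are 200 camera calls.

## Working session

There is one attempt and no reset: what is moved stays moved. The work goes in short steps, Python scripts to look and compute and a tool call to move; the robot and the scene stay as the last step left them, time stands still between calls to the robot, and variables do not carry over. Pictures are saved under pics/ and viewed, about 8 in all and at most 12, crops included, and the job is handed in when it is done.

Besides the shell and the picture viewer there is one more tool, called after ">>>" as name(argument=value, ...) on one line, values as JSON. arm_command: Moves the arm, as the interface text tells. Its arguments: {"type":"object","properties":{"series":{"type":"array"}},"required":["series"]}

```bash
mkdir -p pics; cat > h.py <<'E'
import numpy as np,cv2
from scipy.spatial.transform import Rotation as R
from station import get_state,camera,hand_in,silhouettes
def ray(c,u,v):
    K=np.array(c["camera_matrix"]);d=np.linalg.inv(K)@[u,v,1]
    d=R.from_quat(c["attitude"]).as_matrix()@np.array([d[0],-d[1],-d[2]]);return np.array(c["xyz"]),d
def at(c,u,v,z):
    o,d=ray(c,u,v);return o+d*(z-o[2])/d[2]
def proj(c,p):
    q=R.from_quat(c["attitude"]).as_matrix().T@(np.array(p)-c["xyz"]);q=np.array(c["camera_matrix"])@[q[0],-q[1],-q[2]];return q[:2]/q[2]
def save(n,im): cv2.imwrite("pics/"+n,im[:,:,::-1])
E
python3 - <<'E'
from h import *
for n in("top","side"):
    c=camera(n);save(n+"0.png",c["img"]);print(n,{k:np.round(v,3).tolist() if k!="img" else 0 for k,v in c.items()})
    for q in("tin","cap_top","cap_bar","torch","padlock","shoehorn","hairclip"):
        for s in silhouettes(n,q):
            ys,xs=np.nonzero(s["pixels"]);u,v=xs.mean(),ys.mean()
            print(q,round(s["p"],2),np.round(s["box"]),np.round([u,v]),np.round(at(c,u,v,.06 if q in("tin",) else .084 if "cap" in q else .02),3))
s=get_state();print(s["clock"],s["tcp_pos"],s["tcp_rot"],s["contact_force"],s["gripper_width"])
E
```

```text
top {'img': 0, 'camera_matrix': [[464.521, 0.0, 279.65], [0.0, 464.521, 211.235], [0.0, 0.0, 1.0]], 'xyz': [0.539, 0.018, 1.175], 'attitude': [-0.007, 0.018, 0.71, -0.704]}
tin 0.94 [234. 191. 274. 229.] [254. 209.] [0.583 0.063 0.06 ]
tin 0.68 [184. 188. 224. 225.] [204. 205.] [0.594 0.183 0.06 ]
tin 0.52 [297. 222. 321. 253.] [304. 234.] [ 0.522 -0.056  0.06 ]
cap_top 0.78 [301. 224. 336. 262.] [320. 242.] [ 0.504 -0.092  0.084]
cap_bar 0.87 [303. 224. 339. 258.] [319. 242.] [ 0.505 -0.091  0.084]
torch 0.82 [383. 184. 456. 216.] [419. 201.] [ 0.602 -0.348  0.02 ]
padlock 0.63 [118. 191. 157. 221.] [138. 206.] [0.596 0.35  0.02 ]
shoehorn 0.91 [371. 254. 446. 280.] [411. 265.] [ 0.442 -0.325  0.02 ]
hairclip 0.62 [129. 262. 171. 288.] [151. 276.] [0.423 0.319 0.02 ]
side {'img': 0, 'camera_matrix': [[485.155, 0.0, 277.827], [0.0, 485.155, 213.583], [0.0, 0.0, 1.0]], 'xyz': [0.155, 0.478, 0.829], 'attitude': [-0.126, 0.335, 0.874, -0.327]}
tin 0.97 [234. 234. 276. 287.] [253. 260.] [0.566 0.081 0.06 ]
tin 0.79 [307. 224. 355. 261.] [328. 245.] [ 0.477 -0.046  0.06 ]
tin 0.59 [182. 269. 229. 322.] [204. 295.] [0.578 0.2   0.06 ]
cap_top 0.59 [310. 207. 351. 239.] [331. 222.] [ 0.498 -0.081  0.084]
cap_bar 0.88 [309. 205. 352. 241.] [331. 222.] [ 0.498 -0.08   0.084]
torch 0.65 [337. 128. 381. 186.] [358. 158.] [ 0.604 -0.344  0.02 ]
padlock 0.9 [108. 335. 162. 382.] [137. 361.] [0.591 0.355 0.02 ]
shoehorn 0.95 [377. 177. 443. 216.] [409. 195.] [ 0.44  -0.313  0.02 ]
hairclip 0.64 [187. 386. 248. 420.] [222. 406.] [0.421 0.312 0.02 ]
0.8 [0.14933568 0.6326305  0.20547863] [1.15621962e-01 9.93293290e-01 1.92287738e-05 2.72848259e-05] [-0.16939066 -0.36279932 -0.31058838] 0.0937475546770635
```

```bash
python3 - <<'E'
from h import *
t=cv2.imread("pics/top0.png");s=cv2.imread("pics/side0.png")
a=cv2.resize(t[210:275,285:355],None,fx=8,fy=8,interpolation=2);b=cv2.resize(s[190:275,290:370],(490,520),interpolation=2)
o=np.zeros((520,1060,3),np.uint8);o[:,:560]=a;o[:,570:1060]=b
cv2.imwrite("pics/crop.png",cv2.resize(o,(800,392)))
E
```

```text
(no output)
```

View pics/top0.png

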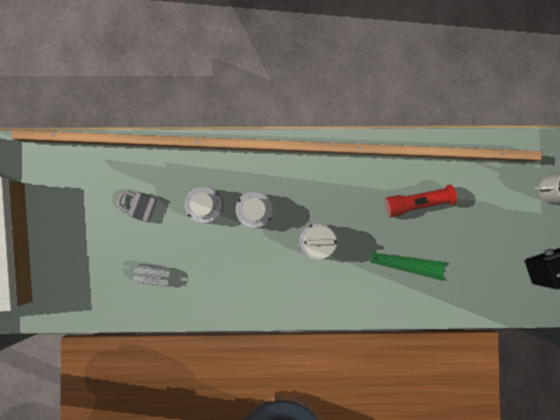

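View pics/crop.png

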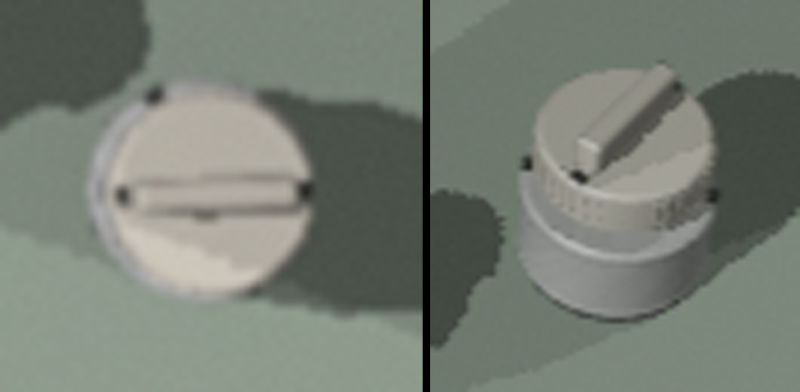

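```bash
cat > m.py <<'E'
from h import *
c=camera("top");d=camera("side")
A=[at(c,310.3,225.9,.05),at(c,326.7,258.3,.05)];print("tin marks top",A,(A[0]+A[1])/2)
B=[at(d,311.1,225.3,.05),at(d,351.1,232.2,.05)];print("tin marks side",B,(B[0]+B[1])/2)
C=[at(c,305.4,242.3,.0843),at(c,335.7,241.5,.0843)];print("cap marks top",C,(C[0]+C[1])/2)
# side: bar-end marks in view px (580,178),(678,88)
f=lambda x,y:(290+(x/.755-570)/6.125,190+y/.755/6.12)
D=[at(d,*f(580,178),.0843),at(d,*f(678,88),.0843)];print("cap marks side",D,(D[0]+D[1])/2)
for P in(A,B,C,D):
    v=P[0]-P[1];print(np.degrees(np.arctan2(v[1],v[0]))%180,np.linalg.norm(v))
hsv=cv2.cvtColor(c["img"],cv2.COLOR_RGB2HSV)
m=(hsv[:,:,0]>5)&(hsv[:,:,0]<22)&(hsv[:,:,1]>90);m[175:]=0;m[:,:30]=0;m[:,535:]=0
P=[];T=[]
for u in range(40,530,10):
    v=np.nonzero(m[:,u])[0]
    if len(v): P.append(at(c,u,v.max()+.5,0)[:2]);T.append((u,v.min(),v.max()))
P=np.array(P);k=np.polyfit(P[:,1],P[:,0],1);print("rail x = a*y+b",k,np.std(P[:,0]-np.polyval(k,P[:,1])),np.degrees(np.arctan(k[0])),T[::8])
cs=[c,d]
E
python3 m.py
```

```text
tin marks top [array([ 0.54187339, -0.07289629,  0.05      ]), array([ 0.46321545, -0.11180093,  0.05      ])] [ 0.50254442 -0.09234861  0.05      ]
tin marks side [array([ 0.54007339, -0.07137972,  0.05      ]), array([ 0.46530849, -0.11135481,  0.05      ])] [ 0.50269094 -0.09136726  0.05      ]
cap marks top [array([ 0.50340426, -0.05820001,  0.0843    ]), array([ 0.50467118, -0.1294625 ,  0.0843    ])] [ 0.50403772 -0.09383125  0.0843    ]
cap marks side [array([ 0.50075303, -0.05538396,  0.0843    ]), array([ 0.49987772, -0.12650648,  0.0843    ])] [ 0.50031538 -0.09094522  0.0843    ]
26.31725161334853 0.08775330516425545
28.132401576340655 0.0847808759070719
91.01851112406632 0.07127375881732768
89.29489735362475 0.07112790724120006
rail x = a*y+b [0.0445297  0.73480518] 0.0008351993829851837 2.549679559181422 [(40, np.int64(128), np.int64(141)), (120, np.int64(128), np.int64(144)), (200, np.int64(128), np.int64(147)), (280, np.int64(127), np.int64(150)), (360, np.int64(127), np.int64(153)), (440, np.int64(126), np.int64(156)), (520, np.int64(126), np.int64(159))]
```

Three tins are in the picture, at px (204,205), (254,209) and (319,242). The one at (319,242) is nearest the base. It is the one whose cap is loose, and the crop shows its bar about 63° anticlockwise of the shoulder marks. Measured values: axis (0.5025, -0.092), bar 90°, marks 27°, rail face x≈0.731 at that y.

The tool's y axis is at 76.7° and needs to be at 0°, so I'm moving above the cap now.

>>> arm_command(series=[[0.0177,-0.0362,0,-3.83,0],[0.0177,-0.0362,0,-3.83,0],[0.0177,-0.0362,0,-3.83,0],[0.0177,-0.0362,0,-3.83,0],[0.0177,-0.0362,0,-3.83,0]])

```text
clock: 1.4
tcp_pos: [0.2382, 0.4502, 0.2056]
tcp_rot: [0.28, 0.96, 0.0, 0.0]
contact_force: [0.4, 0.3, 1.1]
gripper_width: 0.0578
```

>>> arm_command(series=[[0.0177,-0.0362,0,-3.83,0],[0.0177,-0.0362,0,-3.83,0],[0.0177,-0.0362,0,-3.83,0],[0.0177,-0.0362,0,-3.83,0],[0.0177,-0.0362,0,-3.83,0]])

```text
clock: 1.9
tcp_pos: [0.3268, 0.2692, 0.2057]
tcp_rot: [0.436, 0.9, 0.0, 0.0]
contact_force: [0.9, 0.5, 0.6]
gripper_width: 0.0467
```

>>> arm_command(series=[[0.0177,-0.0362,0,-3.83,0],[0.0177,-0.0362,0,-3.83,0],[0.0177,-0.0362,0,-3.83,0],[0.0177,-0.0362,0,-3.83,0],[0.0177,-0.0362,0,-3.83,0]])

```text
clock: 2.4
tcp_pos: [0.4154, 0.088, 0.2058]
tcp_rot: [0.58, 0.815, 0.0, 0.0]
contact_force: [0.3, -0.0, 0.2]
gripper_width: 0.0471
```

>>> arm_command(series=[[0.0177,-0.0362,0,-3.83,0],[0.0177,-0.0362,0,-3.83,0],[0.0177,-0.0362,0,-3.83,0],[0.0177,-0.0362,0,-3.83,0],[0,0,0,0,0]])

```text
clock: 2.9
tcp_pos: [0.487, -0.0586, 0.2058]
tcp_rot: [0.684, 0.729, -0.0, 0.001]
contact_force: [-0.0, 0.5, -0.3]
gripper_width: 0.047
```

>>> arm_command(series=[[0.0155,-0.0334,0,-3.6,0],[0,0,-0.03,0,0],[0,0,-0.03,0,0],[0,0,-0.02,0,0],[0,0,0,0,0]])

```text
clock: 3.4
tcp_pos: [0.4986, -0.0868, 0.1224]
tcp_rot: [0.705, 0.71, -0.001, -0.003]
contact_force: [0.0, 1.0, 0.5]
gripper_width: 0.0473
```

```bash
python3 - <<'E'
from h import *
o=[]
for n in("top","side"):
    c=camera(n);u,v=proj(c,[.5025,-.092,.1]);u,v=int(u),int(v);o.append(cv2.resize(c["img"][v-45:v+45,u-45:u+45],(395,395),interpolation=2))
save("a1.png",np.hstack(o));s=get_state();print(s["tcp_pos"],s["tcp_rot"])
E
```

```text
[ 0.5011458  -0.08801114  0.12597172] [7.04626330e-01 7.09578557e-01 8.11935765e-05 1.34183570e-05]
```

View pics/a1.png

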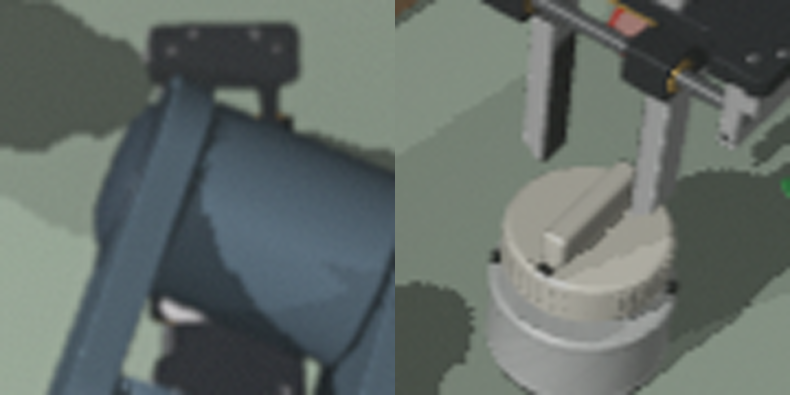

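The side view shows the fingers straddling the bar, at (545,90) and (665,150), with the bar between them. I'll shift slightly, descend and close.

>>> arm_command(series=[[0.0014,-0.004,-0.012,0,0],[0,0,-0.012,0,0],[0,0,-0.012,0,0],[0,0,0,0,0],[0,0,0,0,0]])

```text
clock: 4.0
tcp_pos: [0.5022, -0.0924, 0.089]
tcp_rot: [0.705, 0.709, -0.0, -0.0]
contact_force: [-0.6, -0.4, 0.4]
gripper_width: 0.0471
```

>>> arm_command(series=[[0,0,0,0,-1],[0,0,0,0,-1],[0,0,0,0,-1],[0,0,0,0,-1],[0,0,0,0,-1]])

```text
clock: 4.5
tcp_pos: [0.5027, -0.0926, 0.0896]
tcp_rot: [0.705, 0.709, 0.0, 0.0]
contact_force: [-0.0, -0.4, 0.8]
gripper_width: 0.0114
```

>>> arm_command(series=[[0,0,-0.002,0,-1],[0,0,-0.002,0,-1],[0,0,-0.002,0,-1],[0,0,-0.002,0,-1],[0,0,0,0,-1]])

```text
clock: 5.0
tcp_pos: [0.5033, -0.0929, 0.0828]
tcp_rot: [0.705, 0.709, 0.0, 0.001]
contact_force: [-2.5, 1.7, 10.4]
gripper_width: 0.0118
```

>>> arm_command(series=[[0,0,0,0,-1],[0,0,0,0,-1],[0,0,0,0,-1],[0,0,0,0,-1],[0,0,0,0,-1]])

```text
clock: 5.5
tcp_pos: [0.5035, -0.093, 0.0831]
tcp_rot: [0.705, 0.709, 0.0, 0.001]
contact_force: [-3.3, 1.0, 9.9]
gripper_width: 0.0118
```

>>> arm_command(series=[[0,0,-0.002,0,-1],[0,0,-0.002,0,-1],[0,0,0,0,-1],[0,0,0,0,-1],[0,0,0,0,-1]])

```text
clock: 6.0
tcp_pos: [0.5044, -0.0933, 0.0804]
tcp_rot: [0.705, 0.709, 0.001, 0.002]
contact_force: [-3.6, 2.1, 16.4]
gripper_width: 0.0117
```

>>> arm_command(series=[[0,0,0,-4,-1],[0,0,0,-4,-1],[0,0,0,-4,-1],[0,0,0,-4,-1],[0,0,0,-4,-1]])

```text
clock: 6.5
tcp_pos: [0.505, -0.0939, 0.0805]
tcp_rot: [0.818, 0.575, 0.001, 0.003]
contact_force: [-0.1, 0.3, 13.0]
gripper_width: 0.0117
```

```bash
python3 - <<'E'
from h import *
c=camera("side");u,v=proj(c,[.5025,-.092,.08]);u,v=int(u),int(v);save("a2.png",cv2.resize(c["img"][v-40:v+40,u-40:u+40],(480,480),interpolation=2))
s=get_state();print(s["tcp_pos"],s["tcp_rot"],s["contact_force"],s["wrist_torque"])
E
```

```text
[ 0.50504046 -0.09386148  0.08048961] [0.81875009 0.57414276 0.00130607 0.00258393] [-1.26186147 -0.90825885 13.04855842] [-0.1001005   0.42022644  0.04568355]
```

View pics/a2.png

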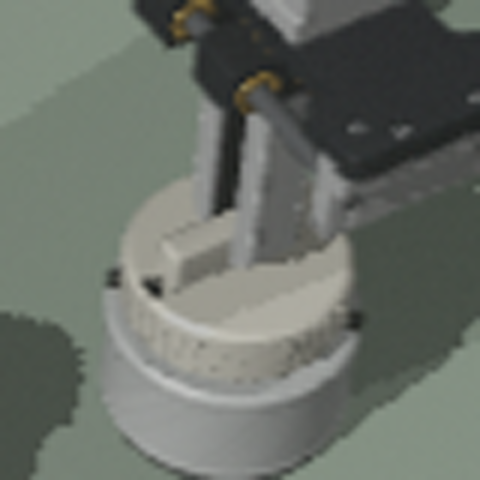

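>>> arm_command(series=[[0,0,-0.001,-4,-1],[0,0,0,-4,-1],[0,0,0,-4,-1],[0,0,0,-4,-1],[0,0,0,-4,-1]])

```text
clock: 7.05
tcp_pos: [0.5051, -0.0943, 0.0803]
tcp_rot: [0.905, 0.424, 0.001, 0.003]
contact_force: [-4.6, -1.7, 20.7]
gripper_width: 0.0116
```

>>> arm_command(series=[[0,0,0,-4,-1],[0,0,0,-4,-1],[0,0,0,-4,-1],[0,0,0,-3,-1],[0,0,0,0,-1]])

```text
clock: 7.55
tcp_pos: [0.5053, -0.0943, 0.0803]
tcp_rot: [0.953, 0.303, 0.002, 0.002]
contact_force: [-3.5, -1.3, 19.1]
gripper_width: 0.0115
```

```bash
python3 - <<'E'
from h import *
c=camera("side");u,v=proj(c,[.5025,-.092,.08]);u,v=int(u),int(v);print(u-40,v-40);save("a3.png",cv2.resize(c["img"][v-40:v+40,u-40:u+40],(480,480),interpolation=2))
s=get_state();print(s["tcp_pos"],s["tcp_rot"],s["contact_force"],s["wrist_torque"])
r=s["tcp_rot"];print("yaw",2*np.degrees(np.arctan2(r[1],r[0]))-90)
E
```

```text
292 179
[ 0.50533817 -0.09426338  0.08034934] [0.95275239 0.30373112 0.00202733 0.00248644] [-3.56451336  0.02816186 19.74163553] [-0.17908415  0.8804116   0.01307762]
yaw -54.636129479182266
```

View pics/a3.png

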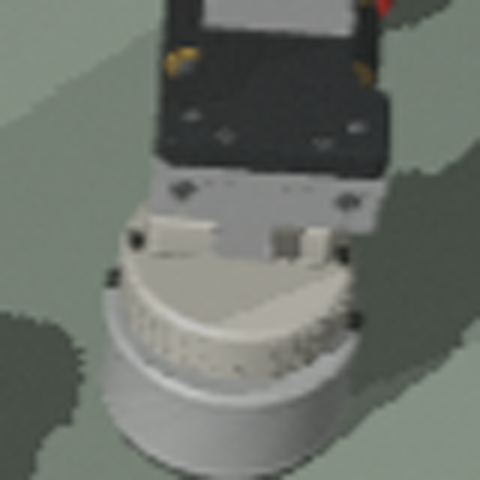

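Cap is down and has turned 55°, the tin has not turned, and about 8° remain. I'll go slightly past that to feel the stop.

>>> arm_command(series=[[0,0,0,-3,-1],[0,0,0,-3,-1],[0,0,0,-3,-1],[0,0,0,0,-1],[0,0,0,0,-1]])

```text
clock: 8.1
tcp_pos: [0.505, -0.0943, 0.0803]
tcp_rot: [0.974, 0.228, 0.002, 0.002]
contact_force: [-5.5, -1.4, 19.7]
gripper_width: 0.0116
```

```bash
cat > st.py <<'E'
from h import *
s=get_state();print(s["clock"],s["tcp_pos"],s["contact_force"],s["wrist_torque"],s["gripper_width"])
r=s["tcp_rot"];print("yaw",2*np.degrees(np.arctan2(r[1],r[0]))-90)
E
python3 st.py
```

```text
8.1 [ 0.50498738 -0.0942692   0.08033183] [-5.54357875 -1.39634394 19.65954673] [-0.1119675   1.10907395  0.02820277] 0.011579024006844105
yaw -63.62532406741532
```

>>> arm_command(series=[[0,0,0,-1.5,-1],[0,0,0,-1.5,-1],[0,0,0,0,-1],[0,0,0,0,-1],[0,0,0,0,-1]])

```text
clock: 8.6
tcp_pos: [0.505, -0.0939, 0.0803]
tcp_rot: [0.979, 0.203, 0.002, 0.002]
contact_force: [-4.5, -0.7, 19.6]
gripper_width: 0.0119
```

```bash
python3 st.py
```

```text
8.6 [ 0.50501319 -0.09393973  0.08033274] [-4.50631831 -0.6624168  19.6263521 ] [0.09433835 1.09587123 0.18946527] 0.011892370605912935
yaw -66.59881814585387
```

The firm stop shows: yaw torque 0.19 and the bar is prying the fingers. I'll ease up while still gripping.

>>> arm_command(series=[[0,0,0.002,1,-1],[0,0,0.002,1,-1],[0,0,0.002,0,-1],[0,0,0.001,0,-1],[0,0,0,0,-1]])

```text
clock: 9.1
tcp_pos: [0.5046, -0.0936, 0.0854]
tcp_rot: [0.976, 0.219, 0.002, 0.002]
contact_force: [0.7, -0.7, 6.3]
gripper_width: 0.0117
```

```bash
python3 st.py
```

```text
9.1 [ 0.5046266  -0.09356514  0.08535539] [ 0.71276777 -0.72578234  6.29714054] [-0.12037025 -0.11236859 -0.01175206] 0.011731924066127138
yaw -64.6565394115615
```

>>> arm_command(series=[[0,0,0.001,0,-1],[0,0,0.001,0,-1],[0,0,0,0,-1],[0,0,0,0,-1],[0,0,0,0,-1]])

```text
clock: 9.6
tcp_pos: [0.5032, -0.0929, 0.0859]
tcp_rot: [0.976, 0.219, 0.001, 0.001]
contact_force: [0.8, -1.7, 5.9]
gripper_width: 0.0114
```

>>> arm_command(series=[[0,0,0,0,-0.4],[0,0,0,0,-0.4],[0,0,0,0,-0.4],[0,0,0,0,-0.4],[0,0,0,0,-0.4]])

```text
clock: 10.1
tcp_pos: [0.5022, -0.0924, 0.0851]
tcp_rot: [0.976, 0.219, -0.0, -0.0]
contact_force: [-0.0, 0.8, -0.5]
gripper_width: 0.0282
```

```bash
python3 st.py;  python3 - <<'E'
from h import *
c=camera("side");u,v=proj(c,[.5025,-.092,.08]);u,v=int(u),int(v);save("a4.png",cv2.resize(c["img"][v-40:v+40,u-40:u+40],(480,480),interpolation=2))
E
```

```text
10.1 [ 0.50224269 -0.09244258  0.08515   ] [-0.0310887   0.83882283 -0.50009345] [-0.05601424  0.13722939 -0.01402526] 0.028151692371070108
yaw -64.64765614949036
```

View pics/a4.png

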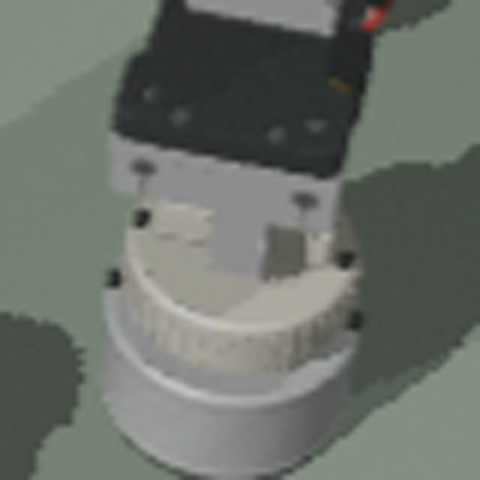

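```bash
python3 - <<'E'
from h import *
c=camera("side")
T=[(292+113/6,179+278/6),(292+352/6,179+320/6)];C=[(292+142/6,179+217/6),(292+347/6,179+261/6)]
for P,z in((T,.05),(C,.080),(C,.082),(C,.0843)):
    a,b=[at(c,*p,z) for p in P];v=a-b;print(z,(a+b)/2,np.linalg.norm(v),np.degrees(np.arctan2(v[1],v[0]))%180)
E
```

```text
0.05 [ 0.50311058 -0.09070051  0.05      ] 0.08447818866119222 27.89803016083376
0.08 [ 0.50277703 -0.09309976  0.08      ] 0.07161915116481486 24.767547492006866
0.082 [ 0.50184819 -0.09157595  0.082     ] 0.07142797129894186 24.767547492006766
0.0843 [ 0.50078003 -0.08982356  0.0843    ] 0.07120811445318811 24.76754749200689
```

>>> arm_command(series=[[0,0,0,0,-1],[0,0,0,0,-1],[0,0,0,0,-1],[0,0,0,0,-1],[0,0,0,0,-1]])

```text
clock: 10.7
tcp_pos: [0.5026, -0.0927, 0.0855]
tcp_rot: [0.976, 0.219, 0.0, 0.0]
contact_force: [1.3, 0.0, -0.2]
gripper_width: 0.0116
```

>>> arm_command(series=[[0,0,0.001,0,-1],[0,0,0.001,0,-1],[0,0,0,0,-1],[0,0,0,0,-1],[0,0,0,0,-1]])

```text
clock: 11.2
tcp_pos: [0.5022, -0.0924, 0.0871]
tcp_rot: [0.976, 0.219, -0.0, -0.0]
contact_force: [-0.4, 1.0, -5.3]
gripper_width: 0.0115
```

```bash
python3 st.py
```

```text
11.2 [ 0.50223576 -0.09242992  0.08713745] [-0.44817524  1.04816675 -5.27831489] [-0.02999602  0.11612848 -0.00196671] 0.01153856886962789
yaw -64.64858669891406
```

Pulling up 2 mm meets -5.3 N, so the cap is locked to the tin. The bar is within about 3° of the marks. I'll release the pull and slide back.

>>> arm_command(series=[[0,0,-0.001,0,-1],[0,0,-0.001,0,-1],[0.004,0,0,0,-1],[0.008,0,0,0,-1],[0.01,0,0,0,-1]])

```text
clock: 11.7
tcp_pos: [0.5251, -0.0926, 0.0856]
tcp_rot: [0.976, 0.219, -0.0, 0.0]
contact_force: [-5.9, -0.4, 5.2]
gripper_width: 0.0118
```

>>> arm_command(series=[[0.01,0,0,0,-1],[0.01,0,0,0,-1],[0.01,0,0,0,-1],[0.01,0,0,0,-1],[0.01,0,0,0,-1]])

```text
clock: 12.2
tcp_pos: [0.5753, -0.0926, 0.0857]
tcp_rot: [0.976, 0.219, -0.0, -0.0]
contact_force: [-4.2, 0.1, 2.0]
gripper_width: 0.012
```

```bash
python3 st.py;  python3 - <<'E'
from h import *
c=camera("side");save("a5.png",c["img"][100:340,150:470].repeat(2,0).repeat(2,1))
E
```

```text
12.2 [ 0.57525595 -0.09263261  0.08565149] [-4.16164409  0.05199561  1.963623  ] [-0.04020858  1.08004068 -0.00452255] 0.011971411893391883
yaw -64.64152985979973
```

View pics/a5.png

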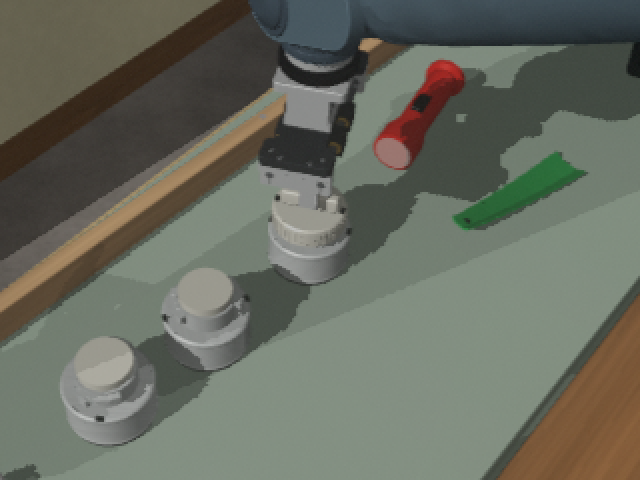

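The tin at (310,235) moves upright with the gripper and the bystanders are clear. Next 0.10 m, then slowly to contact.

>>> arm_command(series=[[0.01,0,0,0,-1],[0.01,0,0,0,-1],[0.01,0,0,0,-1],[0.01,0,0,0,-1],[0.01,0,0,0,-1]])

```text
clock: 12.75
tcp_pos: [0.6253, -0.0926, 0.0856]
tcp_rot: [0.976, 0.219, -0.0, 0.0]
contact_force: [-4.1, 0.5, 3.0]
gripper_width: 0.0114
```

>>> arm_command(series=[[0.01,0,0,0,-1],[0.01,0,0,0,-1],[0.01,0,0,0,-1],[0.008,0,0,0,-1],[0.004,0,0,0,-1]])

```text
clock: 13.25
tcp_pos: [0.6673, -0.0926, 0.0856]
tcp_rot: [0.976, 0.219, -0.0, 0.0]
contact_force: [-5.1, -0.2, 4.3]
gripper_width: 0.0122
```

>>> arm_command(series=[[0.002,0,0,0,-1],[0.002,0,0,0,-1],[0.002,0,0,0,-1],[0,0,0,0,-1],[0,0,0,0,-1]])

```text
clock: 13.75
tcp_pos: [0.6729, -0.0926, 0.0855]
tcp_rot: [0.976, 0.219, 0.001, 0.0]
contact_force: [-2.3, -0.1, 1.7]
gripper_width: 0.012
```

```bash
python3 st.py
```

```text
13.75 [ 0.6728614  -0.09260095  0.08549325] [-2.2700466  -0.08339477  1.69016819] [-0.03331832  0.67238272  0.05484919] 0.011957209368602175
yaw -64.65704917835579
```

>>> arm_command(series=[[0.002,0,0,0,-1],[0.002,0,0,0,-1],[0.002,0,0,0,-1],[0.002,0,0,0,-1],[0,0,0,0,-1]])

```text
clock: 14.25
tcp_pos: [0.6805, -0.0926, 0.0856]
tcp_rot: [0.976, 0.219, -0.0, -0.0]
contact_force: [-4.1, -0.3, 3.7]
gripper_width: 0.0115
```

>>> arm_command(series=[[0.001,0,0,0,-1],[0.001,0,0,0,-1],[0.001,0,0,0,-1],[0.001,0,0,0,-1],[0,0,0,0,-1]])

```text
clock: 14.75
tcp_pos: [0.6824, -0.0925, 0.0852]
tcp_rot: [0.976, 0.22, -0.003, -0.001]
contact_force: [-10.1, -0.1, 6.0]
gripper_width: 0.0116
```

```bash
python3 st.py
```

```text
14.75 [ 0.68243409 -0.09253003  0.08517467] [-10.12604256  -0.09178572   6.02162264] [-0.11647055  2.4099505  -0.00976782] 0.011585787795946238
yaw -64.63304446699672
```

Force has risen to -10 N and the tool has stalled, so it is against the rail. I'll relax slightly, open, and rise clear.

>>> arm_command(series=[[-0.001,0,0,0,-1],[0,0,0,0,-1],[0,0,0,0,-0.4],[0,0,0,0,-0.4],[0,0,0,0,-0.4]])

```text
clock: 15.25
tcp_pos: [0.6842, -0.0926, 0.0855]
tcp_rot: [0.976, 0.219, 0.001, 0.0]
contact_force: [0.5, 0.4, 0.3]
gripper_width: 0.0276
```

>>> arm_command(series=[[0,0,0,0,-0.4],[0,0,0.01,0,-0.4],[0,0,0.02,0,-0.4],[0,0,0.04,0,-0.4],[0,0,0.04,0,-0.4]])

```text
clock: 15.75
tcp_pos: [0.6832, -0.0924, 0.1967]
tcp_rot: [0.976, 0.219, -0.0, -0.0]
contact_force: [0.8, -0.9, 0.6]
gripper_width: 0.0282
```

>>> arm_command(series=[[-0.04,0,0.02,0,-0.4],[-0.05,0,0.02,0,-0.4],[-0.05,-0.02,0,0,-0.4],[-0.05,-0.04,0,0,-0.4],[-0.04,-0.04,0,0,-0.4]])

```text
clock: 16.25
tcp_pos: [0.4749, -0.1778, 0.2352]
tcp_rot: [0.975, 0.22, 0.001, 0.001]
contact_force: [0.8, -0.8, 0.1]
gripper_width: 0.0281
```

>>> arm_command(series=[[0,-0.05,0,0,-0.4],[0,-0.05,0,0,-0.4],[0,-0.05,0,0,-0.4],[0,0,0,0,-0.4],[0,0,0,0,-0.4]])

```text
clock: 16.75
tcp_pos: [0.4761, -0.3285, 0.2344]
tcp_rot: [0.976, 0.219, 0.0, -0.0]
contact_force: [0.2, -0.7, -0.1]
gripper_width: 0.0282
```

```bash
python3 - <<'E'
from h import *
o=[]
for n in("top","side"):
    c=camera(n);u,v=proj(c,[.684,-.0925,.06]);u,v=int(u),int(v);print(n,u-40,v-40);o.append(cv2.resize(c["img"][v-40:v+40,u-40:u+40],(400,400),interpolation=2))
    for q in("tin","torch","padlock","shoehorn","hairclip"):
        for s in silhouettes(n,q):
            print(q,round(s["p"],2),np.round(s["box"]))
save("a6.png",np.hstack(o))
E
python3 st.py
```

```text
top 278 126
tin 0.87 [237. 191. 275. 230.]
tin 0.72 [185. 187. 224. 225.]
torch 0.62 [384. 182. 457. 216.]
padlock 0.71 [118. 189. 158. 221.]
shoehorn 0.66 [370. 255. 424. 275.]
hairclip 0.72 [130. 260. 172. 287.]
hairclip 0.55 [305. 153. 338. 185.]
side 227 145
tin 0.87 [231. 235. 276. 284.]
tin 0.58 [182. 271. 228. 325.]
tin 0.31 [106. 338. 161. 382.]
torch 0.73 [334. 128. 380. 184.]
padlock 0.76 [109. 336. 162. 384.]
padlock 0.21 [337. 127. 380. 183.]
shoehorn 0.6 [378. 176. 442. 216.]
hairclip 0.66 [190. 386. 247. 418.]
17.35 [ 0.47633839 -0.32752161  0.23406273] [-0.05875067  0.19749884  0.98487587] [-0.07526882  0.09166507 -0.02393684] 0.028246013269718304
yaw -64.63230380871377
```

View pics/a6.png

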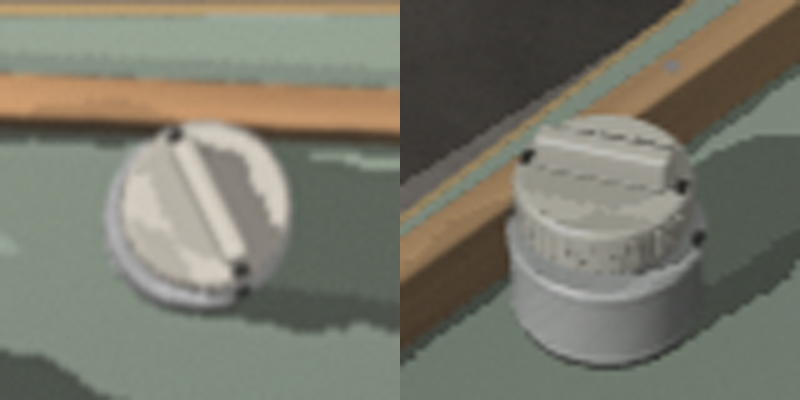

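```bash
python3 - <<'E'
from h import *
c=camera("top");d=camera("side")
f=lambda x,y:(278+x/5-.4,126+y/5-.4);g=lambda x,y:(227+(x-400)/5-.4,145+y/5-.4)
for k,P in((c,[f(175,133),f(241,270)]),(d,[g(527,157),g(682,186)])):
  for z in(.082,.0843):
    a,b=[at(k,*p,z) for p in P];v=a-b;m=(a+b)/2;print(z,m,np.linalg.norm(v),np.degrees(np.arctan2(v[1],v[0]))%180,"gap",((.0445*m[1]+.7348)-m[0])*.999-.045)
a=at(c,*f(242,292),.05);b=at(d,*g(699,239),.05)
print(a,b)
for m in(a,b):
  v=np.array([.684,-.0925])-m[:2];print(np.linalg.norm(v),np.degrees(np.arctan2(v[1],v[0])))
# rail edges in side/top near tin: column right of tin
for k,u in((c,340),(c,290)):
  col=k["img"][130:165,u].astype(int);print(u,[(130+i,*p) for i,p in enumerate(col.tolist()) if 8<i<26])
E
```

```text
0.082 [ 0.6835411  -0.09284065  0.082     ] 0.07208313341432514 25.08374807417306 gap 0.0020803615132298364
0.0843 [ 0.68323635 -0.09260642  0.0843    ] 0.071931478717321 25.08374807417303 gap 0.002395225263590331
0.082 [ 0.6812997  -0.09133804  0.082     ] 0.0713033070391888 26.058358601434243 gap 0.004386320732774535
0.0843 [ 0.67967918 -0.08958639  0.0843    ] 0.07108383391273185 26.05835860143419 gap 0.006083091016221696
[ 0.6434443 -0.1121897  0.05     ] [ 0.64250561 -0.11123201  0.05      ]
0.045082693015496555 25.896469147544007
0.04552661501214065 24.296067080195936
340 [(139, 135, 146, 133), (140, 132, 143, 130), (141, 132, 142, 129), (142, 135, 135, 119), (143, 154, 127, 99), (144, 173, 131, 94), (145, 174, 132, 96), (146, 180, 139, 100), (147, 186, 141, 103), (148, 192, 147, 107), (149, 197, 150, 108), (150, 188, 144, 103), (151, 150, 115, 83), (152, 88, 69, 51), (153, 71, 61, 49), (154, 81, 81, 69), (155, 95, 103, 91)]
290 [(139, 134, 144, 131), (140, 139, 139, 122), (141, 163, 133, 103), (142, 189, 144, 103), (143, 194, 148, 105), (144, 196, 150, 108), (145, 196, 150, 107), (146, 194, 149, 107), (147, 180, 138, 100), (148, 167, 128, 92), (149, 129, 99, 72), (150, 77, 62, 47), (151, 62, 54, 43), (152, 71, 70, 59), (153, 80, 86, 76), (154, 102, 110, 100), (155, 131, 142, 128)]
```

```bash
python3 - <<'E'
from h import *
c=camera("top");d=camera("side")
print("near top edge @z.045, and foot @0 :",at(c,340,151,.045),at(c,290,149,.045),at(c,340,153.5,0),at(c,290,151.5,0))
# side: scan rail edges along world-x line at y=-0.2,-.02
for y in(-.2,-.0,.05):
  r=[]
  for z in(0.045,0.0):
    pts=np.arange(.69,.78,.003);r.append([(round(float(x),3),*d["img"][tuple(np.round(proj(d,[x,y,z])[::-1]).astype(int))].tolist()) for x in pts])
  print(y,"z45",[p for p in r[0] if .71<p[0]<.76]);print(y,"z0",[p for p in r[1] if .71<p[0]<.75])
E
```

```text
near top edge @z.045, and foot @0 : [ 0.72477043 -0.1480754   0.045     ] [ 0.73037132 -0.02552362  0.045     ] [ 0.72577696 -0.15462661  0.        ] [ 0.73160928 -0.02721965  0.        ]
-0.2 z45 [(0.711, 84, 67, 51), (0.714, 84, 69, 50), (0.717, 84, 68, 50), (0.72, 127, 102, 75), (0.723, 156, 126, 93), (0.726, 155, 126, 92), (0.729, 148, 123, 95), (0.732, 136, 122, 109), (0.735, 144, 117, 85), (0.738, 146, 120, 88), (0.741, 117, 125, 111), (0.744, 121, 134, 120), (0.747, 122, 134, 120), (0.75, 121, 134, 120), (0.753, 135, 127, 99), (0.756, 135, 127, 99), (0.759, 105, 95, 78)]
-0.2 z0 [(0.711, 123, 134, 120), (0.714, 110, 121, 108), (0.717, 81, 89, 79), (0.72, 81, 89, 79), (0.723, 81, 73, 59), (0.726, 83, 68, 51), (0.729, 83, 69, 51), (0.732, 82, 69, 51), (0.735, 80, 67, 49), (0.738, 80, 66, 49), (0.741, 83, 68, 50), (0.744, 80, 65, 49), (0.747, 80, 66, 50)]
-0.0 z45 [(0.711, 74, 61, 45), (0.714, 75, 60, 45), (0.717, 78, 65, 49), (0.72, 76, 62, 47), (0.723, 74, 60, 44), (0.726, 96, 76, 57), (0.729, 123, 98, 71), (0.732, 159, 130, 95), (0.735, 161, 133, 97), (0.738, 162, 133, 98), (0
[... 436 characters left out ...]
.747, 86, 70, 52)]
0.05 z45 [(0.711, 85, 68, 49), (0.714, 85, 69, 51), (0.717, 86, 70, 50), (0.72, 89, 73, 54), (0.723, 86, 70, 52), (0.726, 82, 65, 48), (0.729, 97, 77, 57), (0.732, 124, 100, 73), (0.735, 158, 129, 95), (0.738, 162, 133, 97), (0.741, 164, 134, 98), (0.744, 161, 132, 96), (0.747, 156, 127, 92), (0.75, 156, 128, 94), (0.753, 123, 122, 101), (0.756, 147, 130, 98), (0.759, 121, 111, 94)]
0.05 z0 [(0.711, 110, 121, 108), (0.714, 110, 120, 108), (0.717, 110, 121, 109), (0.72, 113, 126, 112), (0.723, 120, 133, 120), (0.726, 80, 88, 78), (0.729, 80, 89, 79), (0.732, 80, 83, 72), (0.735, 76, 63, 46), (0.738, 75, 63, 46), (0.741, 84, 68, 49), (0.744, 85, 68, 50), (0.747, 86, 69, 52)]
```

The rail's near top edge gives a face x of about 0.727 at the tin's y. With the axis at about 0.682 to 0.683 the gap is 0 to 2 mm, which agrees with the contact force.

```bash
python3 -c "
from station import hand_in;print(hand_in())"
```

```text
the job is handed in; nothing more can be done
None
```

The cap is locked on the tin and the tin stands upright against the rail. I handed the job in at about 17.5 s of the 58 s allowed. The hand-in gives no verdict, so this rests on my own checks.

**What I did:** I gripped the bar on the tin nearest the base and pressed the cap to its hard stop, reading about 16–20 N. I then turned it clockwise about 66° until it hit the firm stop, and let it spring up. After that I dragged the tin 0.18 m back by the bar until the force rose to 10 N and the tool stalled, then released and moved clear.

**Last checks:**
- **Lock:** pulling up 2 mm met 5.3 N, so the cap was held to the tin. At the end the bar was at about 25–26° and the marks at about 24–26°.
- **Rail contact:** the 10 N rise and stall, plus the rail's near top edge, put the gap at about 0–2 mm.
- **Bystanders:** their outlines shifted by only 1–3 pixels, except the shoe horn in the top view. Its outline came out shorter there; in the side view it was unchanged, and I put the difference down to the arm being parked above it. The tool was not touching anything.

**Disagreements:**
- My first rail fit used the dark foot line and gave a 2–4 mm gap. The two cameras also differ by about 2 mm. Both are still inside the 6 mm limit.
- I could not measure the 82 mm cap height directly in the images. The lock rests on the pull test and the bar angle.

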